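Shim a transformer tight in its assembly jig

TASK

Take up the slack beside the small transformer in the metal jig, so that it is clamped against the jig's fixed steel stop. Stand brass spacer plates from the wooden rack upright in the gap between the transformer and the blue end block, one or two, as many as it takes until what is left is narrower than the thick part of the orange wedge, then push the wedge thin end down into the rest until you feel it bite firmly (not resting on the jig's floor). Finish while your fingers still hold the wedge and keep it pressed in; leave the cup, pliers and tape where they are.

Things in the scene. Friction and masses are not known exactly. Their poses are not given: they have to be found in the camera images.
- jig: Aluminium base plate of the jig, fixed to the desk, 76 (x) x 168 (y) x 10 mm. Origin: centre of its underside, on the desk. The transformer, gap and end block stand in line along its y axis on its top (the jig's floor, 10 mm above the desk), centred at x = 0: stop at +y, then the transformer, then the gap, then the end block. Yaw within 0.3 rad of the robot's frame.
- jig_stop: Fixed steel stop upright on the +y end of the jig base, 44 wide (x) x 14 (y) x 64 mm tall, with a 60 mm wide foot. Origin: centre of its underside, at y = +72 mm in the jig's frame; its inner face (towards the transformer) is at y = +65 mm in the jig's frame.
- end_block: Blue end block, fixed on the jig's floor but at a different place each time, parallel to the stop: 32 wide (x) x 24 (y) x 60 mm tall, two 4 mm high bolt heads on top. Origin: centre of its underside; the face towards the gap is 12 mm from the origin on its +y side. With the transformer against the stop the gap is 19.5 to 35 mm wide; it is open at the sides and above.
- transformer_center (a point): Centre of the small transformer (dark steel core, yellow coil), loose, 0.3 kg or so, 36 wide (x) x 50 long (y) x 62 mm tall; axes parallel to the jig's. Core faces are 25 mm from the centre along y. It stands on the jig's floor up to 2 mm off the stop and can be pushed along.
- shim_rack: Wooden rack, fixed to the desk, 66 (x) x about 136 mm (y). Origin: on the desk, under the middle. Its low part (16 mm high, -y side) holds the two spacers upright in 11 mm deep slots at y = -10 and -48 mm; its high part (26 mm high, +y side) holds the wedge upright, thin end down, in a 20 mm deep, stepped pocket at y = +36 mm. About 1 mm play; draw parts straight up. The wedge's top stands 92 mm above the desk, the spacers' 65 mm.
- spacer_a_center (a point): Centre (half-way up) of the loose narrow brass spacer plate standing upright, 36 wide (x) x 10 thick (y) x 60 mm tall, about 80 g; the two upper corners are cut off at 45 degrees over 5 mm. z up, y across its thickness. Grip it across the 36 mm width. If both spacers are needed, put this one in first, against the transformer: fingers that hold the wide one then clear it.
- spacer_b_center (a point): Centre of the loose wide brass spacer plate: the same as the narrow one but 48 mm wide (x).
- wedge_grip (a point): Centre of the grip block of the loose orange plastic wedge: block 44 wide (x) x 18 thick (y) x 38 mm tall. Grip it across the 44 mm width. The wedge is symmetrical, either way round will do. About 90 g.
- wedge_tip (a point): Middle of the wedge's thin lower end, 67 mm below point wedge_grip. From here up the wedge, 40 mm wide (x), grows evenly on both sides from 3 mm thick to 18 mm thick (y) over 48 mm, where the grip block begins. Pressed with about 20 N it bites between spacer and end block and holds by friction.
- wedge: The same wedge; origin at its thin lower end.
- transformer: The same transformer; origin at the centre of its underside.
- coffee_cup: Bystander: patterned coffee cup, 78 mm wide, 68 mm tall; origin under its centre.
- pliers_orange: Bystander: pliers with orange handles lying flat, 167 x 57 x 15 mm; origin under its centre. Behind it a 0.38 m tall amplifier stands right of the work (x over 0.52, y below -0.3 m), pen pots 0.22 m tall at the far left (x 0.35 to 0.5, y over 0.35 m): keep clear of both.
- tape_black: Bystander: roll of black tape lying flat, 53 mm across, 19 mm high; origin under its centre.
- spacer_a: The same spacer plate; origin at the centre of its underside.
- spacer_b: The same spacer plate; origin at the centre of its underside.

How it is judged:
On the way:
1. a spacer plate stands upright on the jig's floor in the gap, let go, while the wedge is not yet in the jig ((((x of spacer_a_center in the frame of jig between -0.015 and 0.015 m and y of spacer_a_center in the frame of jig between -0.022 and 0.014 m and z of spacer_a_center in the frame of jig between 0.034 and 0.045 m and angle between spacer_a_center's own z axis and vertical below 0.17 rad) and contact force between the fingers and spacer_a below 0.1 N) or ((x of spacer_b_center in the frame of jig between -0.015 and 0.015 m and y of spacer_b_center in the frame of jig between -0.022 and 0.014 m and z of spacer_b_center in the frame of jig between 0.034 and 0.045 m and angle between spacer_b_center's own z axis and vertical below 0.17 rad) and contact force between the fingers and spacer_b below 0.1 N)) and horizontal distance between wedge_tip and jig above 0.1 m), for 0.2 s.
At the end, for the whole second after the job is handed in: In the gap: at least one spacer upright (10 deg) on the floor; wedge upright (11 deg), its thin end over 3 mm below the block's top and 2 mm clear of the floor. Wedge on end block, transformer on stop and fingers on wedge each press over 3 N; transformer upright, against the stop (((x of spacer_a_center in the frame of jig between -0.015 and 0.015 m and y of spacer_a_center in the frame of jig between -0.022 and 0.014 m and z of spacer_a_center in the frame of jig between 0.034 and 0.045 m and angle between spacer_a_center's own z axis and vertical below 0.17 rad) or (x of spacer_b_center in the frame of jig between -0.015 and 0.015 m and y of spacer_b_center in the frame of jig between -0.022 and 0.014 m and z of spacer_b_center in the frame of jig between 0.034 and 0.045 m and angle between spacer_b_center's own z axis and vertical below 0.17 rad)) and x of wedge_tip in the frame of jig between -0.015 and 0.015 m and y of wedge_tip in the frame of jig between -0.026 and 0.01 m and z of wedge_tip in the frame of jig between 0.012 and 0.067 m and angle between wedge_tip's own z axis and vertical below 0.2 rad and contact force between wedge and end_block above 3 N and contact force between transformer and jig_stop above 3 N and contact force between the fingers and wedge above 3 N and angle between transformer_center's own z axis and vertical below 0.1 rad and y of transformer_center in the frame of jig above 0.037 m); the arm keeps its last pose, push and grip.
It fails at once if the coffee cup is moved more than 30 mm (distance of coffee_cup from where it was at the start of the episode above 0.03 m).
It fails at once if the orange pliers is moved more than 30 mm (distance of pliers_orange from where it was at the start of the episode above 0.03 m).
It fails at once if the black tape is moved more than 30 mm (distance of tape_black from where it was at the start of the episode above 0.03 m).
It fails at once if the transformer is tipped over or lifted out of the jig (angle between transformer_center's own z axis and vertical above 0.35 rad or z of transformer_center in the frame of jig above 0.06 m).
It also fails if it takes over 64 s, if anything falls off the work surface, if the arm or the gripper's body presses on something with over 40 N, if the wrist force passes 120 N, or if a joint passes its speed limit or range.

ROBOT

A 7-joint arm with a two-finger parallel gripper is mounted at the origin on a cart in front of the work surface, level with it; the furniture and walls round the work are solid. World frame = base frame: x ahead of the robot, y to its left, z up, the work surface at z = 0. Lengths are in m, angles in rad, forces in N, time in s.
With the tool pointing down it reaches from about 0.35 to 0.9 m from the base axis. Payload 8.1 kg.
Tool frame: the origin (TCP) lies at the very end of the fingers, on their centre line; the grasp point (between the pads) lies 19 mm behind it (grasp_offset is the distance from the TCP to the grasp point, in m); z points along the fingers, y is the line along which they close (so a half turn about z gives the same grasp; the last joint's range is limited). The gripper opens to 92 mm and grips with 3 to 60 N. Pads are 19 mm wide; open, the fingers measure 130 mm over their backs; the gripper's body (75 mm by 190 mm) begins 47 mm behind the grasp point.
Start: joints at [1.155, 0.434, 0.025, 1.573, -0.012, 1.134, -0.075], TCP at [0.192, -0.595, 0.227] pointing down, gripper open.
Joint ranges: [-2.62, 2.62], [-0.44, 2.09], [-1.27, 1.32], [0.08, 2.57], [-1.32, 4.46], [0.12, 2], [-2.74, 2.74]. Speed limits (rad/s): [2.22, 2.22, 3.01, 3.01, 3.14, 3.14, 3.14].

INTERFACE

Orientations are given as a rotation vector (axis times angle).
In Python, from cell import observe, get_image, camera_params, sign_off, silhouettes, grasp_offset gives the robot as it stands. The module is installed in compiled form; this text tells all that it offers.
- The arm moves only by the tool jog_arm, never from a script. Its argument "motion" is a list that holds one entry, the list of rows, each a list of 7 numbers: the shift along the tool's x, y, z in m, then the turn, a rotation vector about the tool's x, y, z in rad, then the closure, from -1 (fully open) to 1 (shut), so that 0 is half open. In form: [[[dx, dy, dz, wx, wy, wz, hand], ...]]. A call has 1 to 10 rows; each row is the pose to reach, as a shift and turn from the pose commanded when the call began, along the tool's axes at that moment; what a row does not reach only later rows make up. A row lasts 1/12 s, in which the tool goes at most 41.7 mm and 7.16 degrees, less where a joint would pass 70% of its speed; a pose out of reach is approached as far as the arm can. A call with a gripper value outside its range is refused whole. The fingers move at their own pace and stop on an object; "force" is the grip in N (left out, the last holds). Time passes only in rows, so rows that repeat a pose let the fingers close. It gives the time, the measured TCP pose, the force, the opening and the grip force at its end, in the units of the state.
- observe(): the state, without advancing time (a new reading comes with each control period).
- get_image(name): name is "scene" or "side" or "wrist"; returns the picture (480x640x3 uint8, red, green, blue); there is no depth.
- camera_params(name): a dict with "vertical_fov" (degrees; the focal length in pixels is half the picture's height over the tangent of half this angle, whatever the lens; pixels are square), "cx", "cy" (the principal point, pixels), "T" (4x4, takes a point from camera to world coordinates). Camera axes: x right, y down, z forward; pixel columns grow to the right and rows downward; lengths in m; the calibration is good to about 2 mm. The wrist camera is an equidistant fisheye: a pixel r from the principal point sees the ray r / f radians off the axis. A picture is of the moment at which its call begins: read the wrist's pose just before it. camera_params takes no time and is no camera call; for the wrist camera it gives the pose at the moment of the call.
- sign_off(): hands the job in; it is judged then, once.
Trained networks look in the newest picture that a camera, given by its name, has taken for a name from the list of things; names that differ only in an ending like _2 or _b are one class to them, and where a whole thing is asked for, a point or a joint stands for the part that bears it (a point fixed in the world has none). Each returns a list of dicts, best first, with "p" (0 to 1); they miss things now and then, are a little off and sometimes report something else, mostly with a low value. They report only what shows in the picture. A call takes as long as a camera call.
- silhouettes(query, camera): "mask" (480x640 bool, what is visible of it) and "pixel" ([column, row] in pixels, amid what is visible of it).
The state is a dict: "clock": time; "joints": joint angles; "dq": joint speeds; "joint_efforts": joint torques, N m; "position": TCP position; "ee_rot": TCP orientation; "force": force on the tool from outside, world axes, zero at the start; "ft_torque": the same for the moment, N m; "width": opening from 0.0 (shut) to 1.0 (fully open); "gripper_force": force on a finger pad.
Only numpy, scipy, OpenCV 4.12 (cv2) and the standard library are available. Lean on these libraries where they do the work, as an engineer would, in place of code of your own. Each camera call takes 0.05 s, during which the arm holds its last target. There are 200 camera calls.

## Working session

There is one attempt and no reset: what is moved stays moved. The work goes in short steps, Python scripts to look and compute and a tool call to move; the robot and the scene stay as the last step left them, time stands still between calls to the robot, and variables do not carry over. Pictures are saved under pics/ and viewed, at most 14 in all, crops included, and the job is handed in when it is done.

Besides the shell and the picture viewer there is one more tool, called after ">>>" as a command line: name --argument value ..., lists and objects as JSON in quotes. jog_arm: Moves the arm, as the interface text tells. Its arguments: {"type":"object","properties":{"motion":{"type":"array"},"force":{"type":"number"}},"required":["motion"]}

```bash
mkdir -p pics
cat > h.py <<'E'
import numpy as np, cv2
from scipy.spatial.transform import Rotation as R
from cell import *
def cam(n):
    p=camera_params(n); return p, 240/np.tan(np.radians(p["vertical_fov"]/2)), np.array(p["T"])
def ray(n,uv,c=None):
    p,f,T=c or cam(n); d=np.array([uv[0]-p["cx"],uv[1]-p["cy"]])/f
    if n=="wrist":
        r=np.linalg.norm(d)+1e-9; v=np.r_[d/r*np.sin(r),np.cos(r)]
    else: v=np.r_[d,1]
    v=T[:3,:3]@v; return T[:3,3],v/np.linalg.norm(v)
def at(n,uv,z,c=None):
    o,v=ray(n,uv,c); return o+v*(z-o[2])/v[2]
def proj(n,P,c=None):
    p,f,T=c or cam(n); q=(np.asarray(P,float)-T[:3,3])@T[:3,:3]
    if n=="wrist":
        h=np.linalg.norm(q[:,:2],axis=1)+1e-9; k=np.arctan2(h,q[:,2])/h*f
    else: k=f/q[:,2]
    return q[:,:2]*k[:,None]+[p["cx"],p["cy"]]
def save(im,name): cv2.imwrite("pics/"+name,im[:,:,::-1])
E
python3 - <<'E'
from h import *
o=observe(); print({k:np.round(v,3) for k,v in o.items()},grasp_offset if not callable(grasp_offset) else grasp_offset())
for n in("scene","side","wrist"):
    im=get_image(n); save(im,n+"0.png"); p,f,T=cam(n); print(n,f,p["cx"],p["cy"],T[:3,3].round(3),T[:3,2].round(3))
    if n=="wrist":continue
    for q in("jig","jig_stop","end_block","transformer","shim_rack","spacer_a","spacer_b","wedge","coffee_cup","pliers_orange","tape_black"):
        print(q,[(round(s["p"],2),np.round(s["pixel"]).astype(int).tolist(),int(s["mask"].sum())) for s in silhouettes(q,n)[:3]])
E
```

```text
{'clock': np.float64(0.0), 'joints': array([ 1.155,  0.435,  0.025,  1.574, -0.012,  1.134, -0.075]), 'dq': array([ 0.001, -0.   , -0.   , -0.   , -0.001, -0.   , -0.   ]), 'joint_efforts': array([-1.0000e-03, -6.6784e+01,  9.8500e-01, -3.1446e+01, -6.0000e-02,
        4.3000e-02,  0.0000e+00]), 'position': array([ 0.192, -0.594,  0.226]), 'ee_rot': array([-3.102e+00, -4.890e-01,  1.000e-03]), 'force': array([-0.182,  0.464,  0.258]), 'ft_torque': array([ 0.02 ,  0.054, -0.01 ]), 'gripper_force': np.float64(0.0), 'width': np.float64(1.0)} 0.0188
scene 468.81211213490195 321.0522129438268 241.7615508659891 [0.115 0.409 0.837] [ 0.464 -0.461 -0.757]
jig [(0.59, [273, 358], 2194)]
jig_stop [(0.78, [240, 362], 375)]
end_block [(0.86, [285, 330], 456), (0.64, [237, 362], 401)]
transformer [(0.79, [256, 349], 747)]
shim_rack [(0.79, [357, 290], 878), (0.33, [366, 270], 242)]
spacer_a [(0.81, [360, 271], 234), (0.57, [377, 264], 391)]
spacer_b [(0.81, [360, 271], 234), (0.57, [377, 264], 391)]
wedge []
coffee_cup [(0.9, [258, 261], 1340), (0.17, [257, 352], 716)]
pliers_orange [(0.62, [416,
[... 177 characters left out ...]
ig [(0.68, [306, 336], 2170)]
jig_stop [(0.61, [286, 355], 501)]
end_block [(0.83, [315, 312], 375)]
transformer [(0.75, [296, 341], 494)]
shim_rack [(0.98, [348, 252], 815), (0.18, [247, 256], 1326)]
spacer_a [(0.76, [355, 227], 224), (0.74, [361, 216], 377), (0.27, [344, 239], 420)]
spacer_b [(0.76, [355, 227], 224), (0.74, [361, 216], 377), (0.27, [344, 239], 420)]
wedge [(0.26, [312, 312], 407)]
coffee_cup [(0.76, [248, 257], 1376)]
pliers_orange [(0.75, [375, 162], 819), (0.55, [356, 225], 215)]
tape_black [(0.57, [221, 314], 457), (0.18, [345, 238], 456), (0.17, [361, 212], 366)]
wrist 371.64829954431775 319.2305914780136 242.15954017199857 [ 0.263 -0.571  0.383] [-0.26  -0.083 -0.962]
```

View pics/scene0.png

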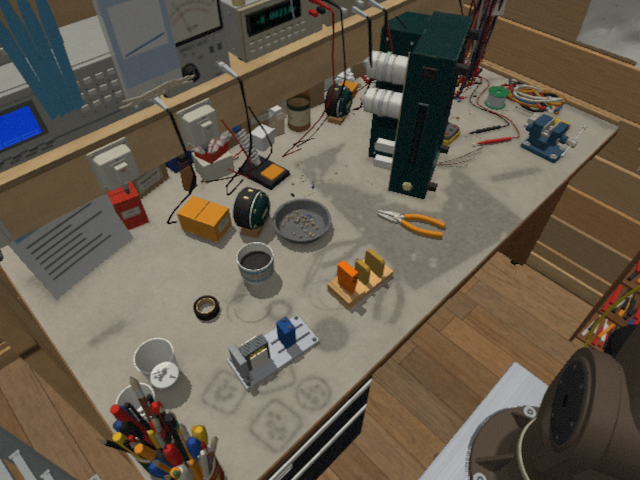

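View pics/side0.png

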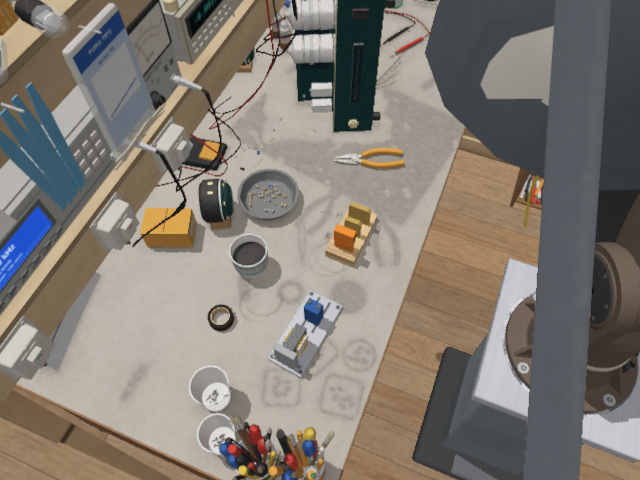

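The scene picture shows the jig at about (273,355), with the blue end block at (286,330) and the stop at (240,362). The rack is at (360,285), with the wedge at (347,275) and the spacers at (362,270) and (375,261). The side view agrees: rack (350,240), jig (306,335), cup (249,255), tape (221,317). Next I'll work out coarse positions.

Run:
```python
from h import *
S=dict(end_block=.05,transformer=.05,jig_stop=.05,jig=.01,shim_rack=.016,coffee_cup=.04,tape_black=.01,pliers_orange=.008)
for n in("scene","side"):
    get_image(n)
    for q,z in S.items():
        s=silhouettes(q,n)
        if s: print(n,q,at(n,s[0]["pixel"],z).round(3))
print(at("scene",(347,270),.08),at("scene",(377,260),.05),at("side",(345,236),.08),at("side",(358,215),.05))
print(R.from_rotvec(observe()["ee_rot"]).as_matrix().round(3))
```

```text
scene end_block [0.483 0.137 0.05 ]
scene transformer [0.49  0.205 0.05 ]
scene jig_stop [0.495 0.236 0.05 ]
scene jig [0.475 0.175 0.01 ]
scene shim_rack [ 0.472 -0.059  0.016]
scene coffee_cup [0.658 0.069 0.04 ]
scene tape_black [0.669 0.195 0.01 ]
side end_block [0.479 0.139 0.05 ]
side transformer [0.484 0.203 0.05 ]
side jig_stop [0.497 0.239 0.05 ]
side jig [0.478 0.184 0.01 ]
side shim_rack [ 0.468 -0.036  0.016]
side coffee_cup [0.662 0.07  0.04 ]
side tape_black [0.649 0.206 0.01 ]
side pliers_orange [ 0.509 -0.292  0.008]
[ 0.48847796 -0.03730971  0.08      ] [ 0.47716059 -0.12097932  0.05      ] [ 0.48229689 -0.02951186  0.08      ] [ 0.48074209 -0.10704723  0.05      ]
[[ 0.951  0.308  0.   ]
 [ 0.308 -0.951 -0.   ]
 [ 0.     0.    -1.   ]]
```

View pics/wrist0.png

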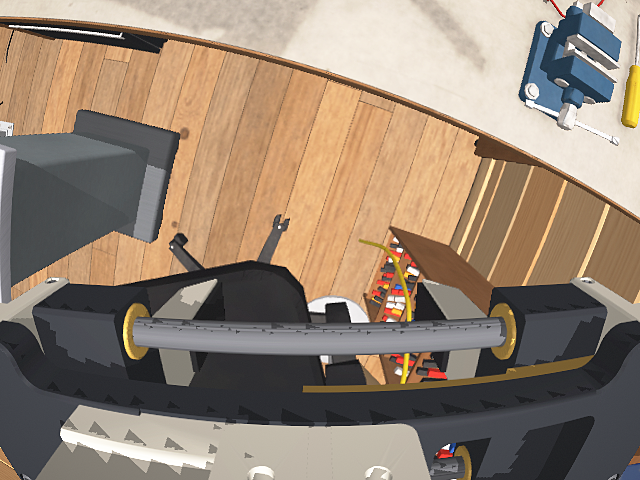

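The wrist view shows the camera looking along tool +x, with the gripper at the bottom of the picture. I'll move above the rack with the fingers closing along world x.

>>> jog_arm --motion '[[[0.03,-0.026,-0.01,0,0,-0.09,-1],[0.07,-0.06,-0.02,0,0,-0.21,-1],[0.1,-0.09,-0.03,0,0,-0.33,-1],[0.13,-0.115,-0.04,0,0,-0.45,-1],[0.16,-0.14,-0.05,0,0,-0.57,-1],[0.19,-0.168,-0.06,0,0,-0.69,-1],[0.22,-0.195,-0.06,0,0,-0.8,-1],[0.25,-0.22,-0.06,0,0,-0.9,-1],[0.28,-0.25,-0.06,0,0,-1.0,-1],[0.31,-0.275,-0.06,0,0,-1.1,-1]]]'

```text
clock: 2.98
position: [0.4002, -0.2403, 0.2872]
ee_rot: [2.384, 2.044, -0.0]
force: [0.6, -0.8, -0.1]
width: 0.997
gripper_force: 0.0
```

Run:
```python
from h import *
o=observe();M=R.from_rotvec(o["ee_rot"]).as_matrix()
print(o["clock"],o["position"],M.round(3),(M.T@(np.r_[.47,-.12,.29]-o["position"])).round(3))
```

```text
2.9833 [ 0.40020085 -0.24034502  0.28722643] [[ 0.153  0.988  0.001]
 [ 0.988 -0.153 -0.001]
 [-0.001  0.001 -1.   ]] [ 0.13   0.051 -0.003]
```

>>> jog_arm --motion '[[[0.035,0.012,0,0,0,-0.04,-1],[0.07,0.025,0,0,0,-0.08,-1],[0.1,0.038,0,0,0,-0.12,-1],[0.13,0.05,0,0,0,-0.154,-1],[0.13,0.05,0,0,0,-0.154,-1]]]'

```text
clock: 3.4
position: [0.4725, -0.1151, 0.2873]
ee_rot: [-2.215, -2.228, -0.006]
force: [-0.2, 0.6, 0.3]
width: 0.998
gripper_force: 0.0
```

Run:
```python
from h import *
o=observe();print(o["position"],o["ee_rot"]); c=cam("wrist")
im=get_image("wrist"); save(im,"wrist1.png")
import pickle; pickle.dump(c,open("c1.pkl","wb"))
out={}
for q in("shim_rack","spacer_a","wedge"):
    s=silhouettes(q,"wrist"); out[q]=s
    for t in s[:3]:
        b=cv2.minAreaRect(np.argwhere(t["mask"])[:,::-1].astype(np.float32)); print(q,round(t["p"],2),np.round(t["pixel"]),int(t["mask"].sum()),b)
pickle.dump(out,open("s1.pkl","wb"))
```

```text
[ 0.47248388 -0.11509787  0.28725523] [-2.21452003 -2.2281056  -0.00595504]
shim_rack 0.58 [330. 168.] 4754 ((329.6047668457031, 170.932861328125), (59.4402961730957, 118.00379180908203), 2.337306022644043)
spacer_a 0.9 [328. 211.] 774 ((328.0, 210.0), (18.0, 46.0), 90.0)
spacer_a 0.61 [325. 178.] 462 ((330.0, 176.0), (14.0, 34.0), 90.0)
wedge 0.72 [336. 134.] 860 ((333.4819030761719, 132.88009643554688), (46.804107666015625, 18.74066925048828), 2.726310968399048)
```

View pics/wrist1.png

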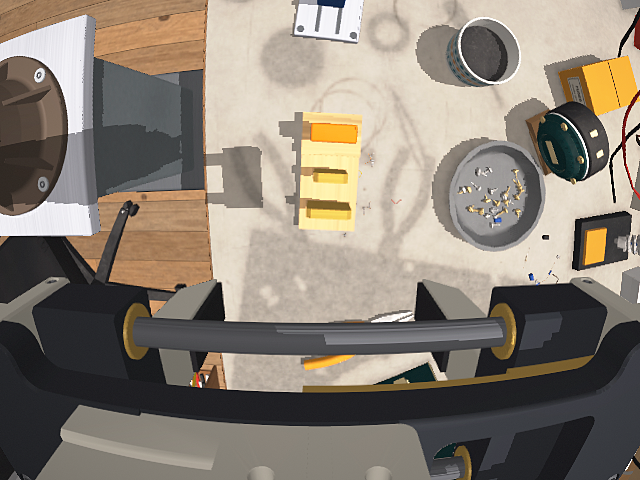

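The wrist view shows the rack at (330,170): orange wedge at (334,132), narrow spacer at (330,177) and wide spacer at (328,210). I'll move over to view the jig next, then fit both.

>>> jog_arm --motion '[[[0.035,0,0,0,0,0,-1],[0.075,0,0,0,0,0,-1],[0.115,0,0,0,0,0,-1],[0.155,0,0,0,0,0,-1],[0.19,0,0,0,0,0,-1],[0.22,0,0,0,0,0,-1],[0.22,0,0,0,0,0,-1],[0.22,0,0,0,0,0,-1]]]'

```text
clock: 4.27
position: [0.4705, 0.0985, 0.2868]
ee_rot: [2.224, 2.218, -0.0]
force: [-0.8, -0.3, -0.8]
width: 0.996
gripper_force: 0.0
```

```bash
cat >> h.py <<'E'
import pickle
from scipy.optimize import minimize
def box(w,l,z0,z1,x=0,y=0):
    return np.array([[x+i*w/2,y+j*l/2,z] for i in(-1,1) for j in(-1,1) for z in(z0,z1)])
def place(B,q):
    c,s=np.cos(q[2]),np.sin(q[2]); return np.c_[q[0]+c*B[:,0]-s*B[:,1],q[1]+s*B[:,0]+c*B[:,1],B[:,2]]
def render(n,boxes,q,c,k=4):
    m=np.zeros((480*k,640*k),np.uint8)
    for B in boxes:
        P=proj(n,place(B,q),c); h=cv2.convexHull(((P+.5)*k*16).astype(np.float32)).round().astype(np.int32)
        cv2.fillConvexPoly(m,h,255,shift=4)
    return cv2.resize(m,(640,480),interpolation=cv2.INTER_AREA)/255.
def fit(n,mask,boxes,q0,c,yaw=None):
    def cost(q):
        r=render(n,boxes,[*q,yaw] if yaw is not None else q,c); return 1-np.minimum(r,mask).sum()/np.maximum(r,mask).sum()
    q0=np.array(q0[:2] if yaw is not None else q0,float); d=np.diag([.01,.01,.1][:len(q0)])
    r=minimize(cost,q0,method="Nelder-Mead",options=dict(initial_simplex=np.vstack([q0,q0+d]),xatol=1e-4,fatol=1e-4))
    return r.x,1-r.fun
E
python3 - <<'E'
from h import *
o=observe();print(o["position"],o["ee_rot"]); c=cam("wrist"); pickle.dump(c,open("c2.pkl","wb"))
im=get_image("wrist"); save(im,"wrist2.png")
out={q:silhouettes(q,"wrist") for q in("jig","jig_stop","end_block","transformer")}
pickle.dump(out,open("s2.pkl","wb"))
for q,s in out.items(): print(q,[(round(t["p"],2),np.round(t["pixel"]),int(t["mask"].sum())) for t in s[:3]])
b=dict(end_block=[box(.032,.024,.01,.07)],jig_stop=[box(.044,.014,.01,.074)],transformer=[box(.036,.05,.01,.072)],jig=[box(.076,.168,0,.01),box(.044,.014,.01,.074,0,.072)])
g=dict(end_block=(.48,.137,0),jig_stop=(.495,.24,0),transformer=(.487,.204,0),jig=(.48,.18,0))
for q in out:
    if out[q]: print(q,fit("wrist",out[q][0]["mask"],b[q],g[q],c))
c1=pickle.load(open("c1.pkl","rb")); s=pickle.load(open("s1.pkl","rb"))
rk=[box(.066,.086,0,.016,0,-.025),box(.066,.05,0,.026,0,.043)]
print("rack",fit("wrist",s["shim_rack"][0]["mask"],rk,(.475,-.06,0),c1))
print("wedge",fit("wrist",s["wedge"][0]["mask"],[box(.044,.018,.054,.092)],(.485,-.03,0),c1))
print("b",fit("wrist",s["spacer_a"][0]["mask"],[box(.048,.01,.016,.065)],(.48,-.11,0),c1))
print("a",fit("wrist",s["spacer_a"][1]["mask"],[box(.036,.01,.016,.065)],(.48,-.07,0),c1))
E
```

```text
[0.47046029 0.0985109  0.286768  ] [ 2.22449030e+00  2.21812433e+00 -1.25499173e-04]
jig [(0.95, array([333., 151.]), 7189)]
jig_stop [(0.82, array([344.,  78.]), 861), (0.61, array([467., 117.]), 1010)]
end_block [(0.89, array([336., 175.]), 795)]
transformer [(0.56, array([342., 109.]), 1591)]
jig (array([ 0.49035857,  0.16693542, -0.11965431]), np.float64(0.733430616391302))
jig_stop (array([ 0.49913868,  0.2376392 , -0.13145745]), np.float64(0.6874546254340759))
end_block (array([ 0.48676303,  0.13596645, -0.11123598]), np.float64(0.9120849897684146))
transformer (array([ 0.49416488,  0.20583427, -0.12316169]), np.float64(0.8433494475426179))
rack (array([ 0.48526803, -0.07687031, -0.04072428]), np.float64(0.686407275125133))
wedge (array([ 0.48680081, -0.03315041, -0.03807385]), np.float64(0.9396081878147877))
b (array([ 0.48377068, -0.11616604, -0.04858801]), np.float64(0.9228925716059925))
a (array([ 0.48462283, -0.07864772, -0.04625242]), np.float64(0.9215746355308992))
```

View pics/wrist2.png

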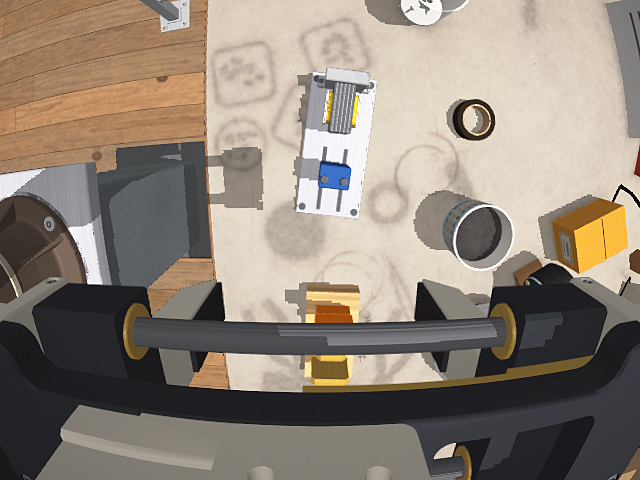

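The picture shows the jig at (335,150), with the blue block at (335,176), transformer at (342,108) and stop at (347,78). The gap comes to about 33 mm, so both spacers are needed. I'll refine the jig pose with a joint fit.

Run:
```python
from h import *
c=pickle.load(open("c2.pkl","rb")); s=pickle.load(open("s2.pkl","rb"))
u=np.zeros((480,640),bool)
for k in s: u|=s[k][0]["mask"]
eb=s["end_block"][0]["mask"];tr=s["transformer"][0]["mask"]
def cost(v):
    q=v[:3]; B=[box(.076,.168,0,.01),box(.044,.014,.01,.074,0,.072)]; E=[box(.032,.024,.01,.07,0,v[3]-.012)]; T=[box(.036,.05,.01,.072,0,v[4]+.025)]
    t=0
    for b,m in((B+E+T,u),(E,eb),(T,tr)):
        r=render("wrist",b,q,c); t+=1-np.minimum(r,m).sum()/np.maximum(r,m).sum()
    return t
v0=np.array([.49,.17,-.11,-.022,.013])
r=minimize(cost,v0,method="Nelder-Mead",options=dict(initial_simplex=np.vstack([v0,v0+np.diag([.006,.006,.06,.006,.006])]),xatol=1e-4,fatol=1e-4,maxiter=400))
print(r.x.round(4),r.fun,"gap",r.x[4]-r.x[3])
```

```text
[ 0.4902  0.1674 -0.1125 -0.0197  0.0134] 0.2798388343951944 gap 0.033130394942744015
```

```bash
cat >> h.py <<'E'
def go(x,y,z,yaw):
    "shift/turn in tool axes to reach TCP x,y,z with object yaw (tool y along object x)"
    o=observe(); M=R.from_rotvec(o["ee_rot"]).as_matrix()
    G=np.array([[np.cos(a),np.sin(a),0] for a in(yaw+np.pi/2,yaw)]+[[0,0,-1]]).T
    print(round(float(o["clock"]),2),"pos",o["position"].round(4),"F",o["force"].round(1),"w",round(float(o["width"]),3),"-> shift",(M.T@(np.r_[x,y,z]-o["position"])).round(4),"turn",R.from_matrix(M.T@G).as_rotvec().round(4))
E
python3 -c "
from h import *
go(.4846,-.0786,.12,-.044)"
```

```text
4.52 pos [0.4708 0.0964 0.2866] F [-0.6  0.2  0.2] w 0.993 -> shift [-0.1748  0.0151  0.1667] turn [-0.0001  0.0007  0.0367]
```

>>> jog_arm --motion '[[[-0.03,0.003,0.02,0,0,0.01,-1],[-0.06,0.006,0.045,0,0,0.02,-1],[-0.09,0.009,0.07,0,0,0.03,-1],[-0.12,0.012,0.1,0,0,0.037,-1],[-0.15,0.015,0.13,0,0,0.037,-1],[-0.175,0.015,0.155,0,0,0.037,-1],[-0.175,0.015,0.167,0,0,0.037,-1],[-0.175,0.015,0.167,0,0,0.037,-1],[-0.175,0.015,0.167,0,0,0.037,-1]]]'

```text
clock: 5.27
position: [0.4845, -0.0772, 0.1196]
ee_rot: [-2.267, -2.173, 0.001]
force: [-1.0, 0.1, -0.3]
width: 0.998
gripper_force: 0.0
```

```bash
python3 -c "
from h import *
go(.4846,-.0786,.037,-.044)
c=cam('wrist');im=get_image('wrist');save(im,'wrist3.png')
ss=silhouettes('spacer_a','wrist')
for s in ss: print(s['p'],s['pixel'],s['mask'].sum(),fit('wrist',s['mask'],[box(.036,.01,.016,.065)],(.4846,-.0786),c,-.044),fit('wrist',s['mask'],[box(.048,.01,.016,.065)],(.4846,-.0786),c,-.044))
s=silhouettes('wedge','wrist')
if s: print(s[0]['p'],fit('wrist',s[0]['mask'],[box(.044,.018,.054,.092)],(.4868,-.033),c,-.044))
"
```

```text
5.27 pos [ 0.4845 -0.0772  0.1196] F [-1.   0.1 -0.3] w 0.998 -> shift [-0.0014  0.0002  0.0826] turn [-0.0012 -0.0004  0.0014]
0.97 [317.2, 305.9] 2569 (array([ 0.48274207, -0.11075323]), np.float64(0.7145016733869295)) (array([ 0.48355646, -0.11184308]), np.float64(0.8402628935996646))
0.86 [317.7, 256.5] 2161 (array([ 0.48493498, -0.07817128]), np.float64(0.9333893805309733)) (array([ 0.48599038, -0.07853896]), np.float64(0.7153926478077564))
0.67 (array([ 0.4872412 , -0.03227446]), np.float64(0.9356149389999733))
```

View pics/wrist3.png

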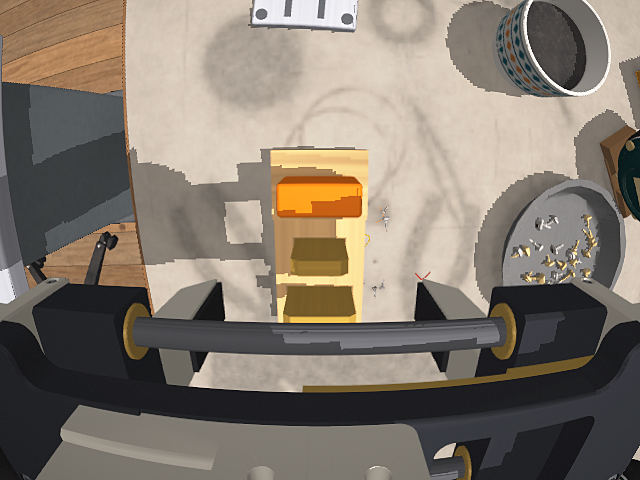

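The closer view shows the narrow spacer at (318,257) between the open fingers, and it agrees with the fit to within 0.5 mm. I'll descend and grip.

>>> jog_arm --motion '[[[-0.001,0,0.03,0,0,0,-1],[-0.001,0,0.055,0,0,0,-1],[-0.001,0,0.075,0,0,0,-1],[-0.001,0,0.083,0,0,0,-1],[-0.001,0,0.083,0,0,0,-1],[-0.001,0,0.083,0,0,0,1],[-0.001,0,0.083,0,0,0,1],[-0.001,0,0.083,0,0,0,1],[-0.001,0,0.083,0,0,0,1],[-0.001,0,0.083,0,0,0,1]]]' --force 25

```text
clock: 6.25
position: [0.4853, -0.0779, 0.0374]
ee_rot: [2.266, 2.174, 0.001]
force: [0.5, -0.2, 0.4]
width: 0.687
gripper_force: 0.0
```

>>> jog_arm --motion '[[[0,0,0,0,0,0,1],[0,0,0,0,0,0,1],[0,0,0,0,0,0,1]]]'

```text
clock: 6.5
position: [0.4849, -0.0778, 0.0368]
ee_rot: [2.267, 2.175, 0.0]
force: [0.5, 0.3, -0.1]
width: 0.471
gripper_force: 0.0
```

>>> jog_arm --motion '[[[0,0,0,0,0,0,1],[0,0,0,0,0,0,1],[0,0,0,0,0,0,1],[0,0,0,0,0,0,1]]]'

```text
clock: 6.83
position: [0.4848, -0.0778, 0.0367]
ee_rot: [-2.267, -2.175, 0.0]
force: [-0.9, -0.5, 1.2]
width: 0.384
gripper_force: 25.0
```

>>> jog_arm --motion '[[[0,0,-0.01,0,0,0,1],[0,0,-0.025,0,0,0,1],[0,0,-0.05,0,0,0,1],[0,0,-0.08,0,0,0,1],[0,0,-0.1,0,0,0,1],[0,0,-0.1,0,0,0,1]]]'

```text
clock: 7.33
position: [0.4872, -0.0776, 0.1412]
ee_rot: [2.263, 2.172, 0.006]
force: [0.8, 0.1, -1.1]
width: 0.39
gripper_force: 25.0
```

```bash
python3 -c "
from h import *
# gap: jig frame centre y for spacer a, 11.5 mm off transformer face
j=np.array([.4902,.1674,-.1125])
print(place(np.array([[0,.0015,0],[0,0,0]]),j))
p=place(np.array([[0,.0015,0]]),j)[0]; go(p[0],p[1],.14,j[2])"
```

```text
[[0.49036839 0.16889052 0.        ]
 [0.4902     0.1674     0.        ]]
7.33 pos [ 0.4872 -0.0776  0.1412] F [ 0.8  0.1 -1.1] w 0.39 -> shift [ 0.2464 -0.0069  0.001 ] turn [0.0065 0.0004 0.0716]
```

>>> jog_arm --motion '[[[0.03,0,0,0,0,0.01,1],[0.065,-0.001,0,0,0,0.02,1],[0.1,-0.002,0,0,0,0.035,1],[0.135,-0.003,0,0,0,0.05,1],[0.17,-0.005,0,0,0,0.065,1],[0.2,-0.006,0,0,0,0.072,1],[0.2,-0.006,0,0,0,0.072,1],[0.2,-0.006,0,0,0,0.072,1]]]'

```text
clock: 8.0
position: [0.4864, 0.1244, 0.1367]
ee_rot: [-2.338, -2.097, -0.0]
force: [-0.1, 0.1, -0.1]
width: 0.393
gripper_force: 25.0
```

```bash
python3 -c "
from h import *
c=cam('wrist');im=get_image('wrist');save(im,'wrist4.png');pickle.dump(c,open('c4.pkl','wb'))
s={q:silhouettes(q,'wrist') for q in('end_block','transformer','jig_stop','spacer_a')}
pickle.dump(s,open('s4.pkl','wb'))
b=dict(end_block=[box(.032,.024,.01,.07)],transformer=[box(.036,.05,.01,.072)],jig_stop=[box(.044,.014,.01,.074)])
j=np.array([.4902,.1674,-.1125])
for q,y in(('end_block',-.0317),('transformer',.0384),('jig_stop',.072)):
    p0=place(np.array([[0,y,0]]),j)[0]
    for t in s[q][:2]:
        v,i=fit('wrist',t['mask'],b[q],p0,c,-.1125); print(q,t['p'],t['pixel'],p0[:2].round(4),v.round(4),i)
print([(t['p'],t['pixel'],t['mask'].sum()) for t in s['spacer_a']])
go(.4904,.1694,.14,-.1125)"
```

```text
end_block 0.63 [315.7, 233.4] [0.4866 0.1359] [0.487  0.1357] 0.9258629661751951
transformer 0.66 [316.1, 132.3] [0.4945 0.2056] [0.4946 0.2052] 0.8257461918996568
jig_stop 0.71 [319.7, 78.6] [0.4983 0.2389] [0.4994 0.2376] 0.75082732616954
[(0.88, [319.6, 299.0], np.int64(3947))]
8.25 pos [0.4871 0.1207 0.1366] F [-0.7  0.1 -0.6] w 0.388 -> shift [ 0.0488 -0.0023 -0.0035] turn [-0.0003  0.0008 -0.0027]
```

View pics/wrist4.png

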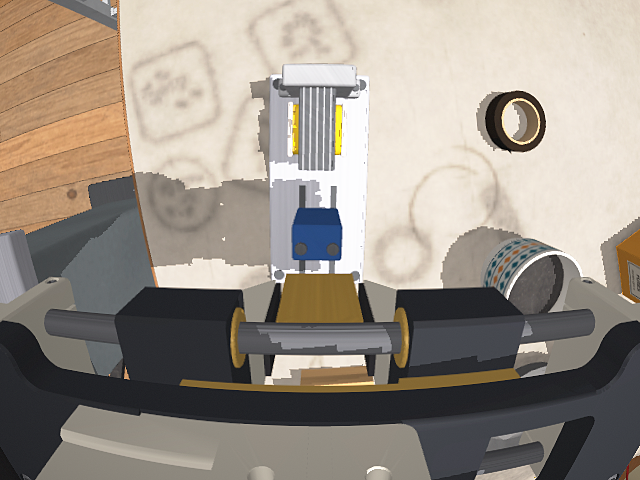

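The wrist picture shows the spacer held squarely at (320,300), the blue block at (316,233) and the transformer at (316,132). The jig pose is confirmed to within 0.5 mm.

>>> jog_arm --motion '[[[0.015,-0.001,0,0,0,0,1],[0.035,-0.002,0,0,0,-0.002,1],[0.048,-0.002,0.01,0,0,-0.002,1],[0.048,-0.002,0.025,0,0,-0.002,1],[0.048,-0.002,0.025,0,0,-0.002,1],[0.048,-0.002,0.025,0,0,-0.002,1],[0.048,-0.002,0.025,0,0,-0.002,1]]]'

```text
clock: 8.83
position: [0.4907, 0.1691, 0.1121]
ee_rot: [2.343, 2.093, -0.001]
force: [0.6, 0.5, -0.8]
width: 0.391
gripper_force: 25.0
```

```bash
python3 -c "
from h import *
go(.4904,.1694,.0418,-.1125)"
```

```text
8.83 pos [0.4907 0.1691 0.1121] F [ 0.6  0.5 -0.8] w 0.391 -> shift [ 0.0003 -0.0004  0.0703] turn [-0.0001  0.0005 -0.0002]
```

>>> jog_arm --motion '[[[0,0,0.02,0,0,0,1],[0,0,0.04,0,0,0,1],[0,0,0.055,0,0,0,1],[0,0,0.063,0,0,0,1],[0,0,0.068,0,0,0,1],[0,0,0.069,0,0,0,1],[0,0,0.07,0,0,0,1],[0,0,0.071,0,0,0,1],[0,0,0.071,0,0,0,1]]]'

```text
clock: 9.58
position: [0.4911, 0.1704, 0.0417]
ee_rot: [2.341, 2.094, 0.002]
force: [-0.7, -1.9, 2.0]
width: 0.39
gripper_force: 25.0
```

>>> jog_arm --motion '[[[0,0,0.0005,0,0,0,1],[0,0,0.001,0,0,0,1],[0,0,0.001,0,0,0,1]]]'

```text
clock: 9.83
position: [0.4912, 0.1706, 0.0416]
ee_rot: [2.34, 2.094, 0.003]
force: [-4.1, -2.4, 17.6]
width: 0.392
gripper_force: 25.0
```

>>> jog_arm --motion '[[[0,0,-0.001,0,0,0,1],[0,0,-0.001,0,0,0,-0.3],[0,0,-0.001,0,0,0,-0.3],[0,0,-0.001,0,0,0,-0.3],[0,0,-0.001,0,0,0,-0.3],[0,0,-0.001,0,0,0,-0.3]]]'

```text
clock: 10.33
position: [0.4905, 0.1701, 0.0406]
ee_rot: [-2.341, -2.095, 0.0]
force: [0.3, 1.4, -0.0]
width: 0.644
gripper_force: 0.0
```

>>> jog_arm --motion '[[[0,0,-0.01,0,0,0,-0.3],[0,0,-0.03,0,0,0,-0.4],[0,0,-0.06,0,0,0,-0.6],[-0.02,0,-0.09,0,0,0,-1],[-0.05,0,-0.1,0,0,0,-1],[-0.08,0,-0.1,0,0,0,-1],[-0.08,0,-0.1,0,0,0,-1]]]'

```text
clock: 10.92
position: [0.4815, 0.0844, 0.1417]
ee_rot: [2.345, 2.085, -0.003]
force: [-0.6, -0.8, -0.8]
width: 0.987
gripper_force: 0.0
```

```bash
python3 -c "
from h import *
c=cam('wrist');im=get_image('wrist');save(im,'wrist5.png')
j=np.array([.4902,.1674,-.1125]); iv=lambda p:(place(np.c_[np.array([p-j[:2]]),0],[0,0,-j[2]])[0,:2]).round(4)
for q in('spacer_a','transformer','end_block'):
  for t in silhouettes(q,'wrist')[:2]:
    B=dict(spacer_a=[box(.036,.01,.01,.07)],transformer=[box(.036,.05,.01,.072)],end_block=[box(.032,.024,.01,.07)])[q]
    v,i=fit('wrist',t['mask'],B,(.4904,dict(spacer_a=.17,transformer=.206,end_block=.136)[q]),c,-.1125); print(q,t['p'],t['pixel'],v.round(4),iv(v),i)
go(.4836,-.1163,.12,-.044)"
```

```text
spacer_a 0.79 [316.0, 126.9] [0.4916 0.1689] [0.0012 0.0017] 0.9118019883704649
transformer 0.82 [315.3, 68.9] [0.4949 0.2057] [0.0003 0.0386] 0.826143180705191
end_block 0.64 [314.7, 176.3] [0.4866 0.1352] [ 0.     -0.0324] 0.9504289069532199
11.12 pos [0.4816 0.0915 0.1411] F [-0.2  0.3  0.1] w 1.001 -> shift [-0.2064  0.0249  0.0209] turn [ 0.0002 -0.0007 -0.0665]
```

View pics/wrist5.png

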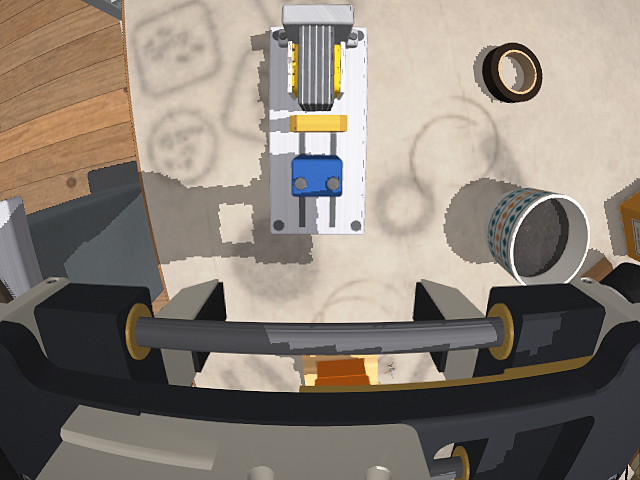

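The narrow spacer stands upright between transformer and block at (318,124), at jig y = +1.7 mm. Next is the wide spacer.

>>> jog_arm --motion '[[[-0.035,0.004,0,0,0,-0.02,-1],[-0.07,0.009,0,0,0,-0.04,-1],[-0.11,0.014,0,0,0,-0.066,-1],[-0.15,0.018,0,0,0,-0.066,-1],[-0.185,0.022,0.01,0,0,-0.066,-1],[-0.207,0.025,0.02,0,0,-0.066,-1],[-0.207,0.025,0.03,0,0,-0.066,-1],[-0.207,0.025,0.03,0,0,-0.066,-1],[-0.207,0.025,0.03,0,0,-0.066,-1]]]'

```text
clock: 11.87
position: [0.4836, -0.1159, 0.1104]
ee_rot: [-2.267, -2.172, -0.0]
force: [0.4, 0.8, -0.8]
width: 1.001
gripper_force: 0.0
```

```bash
python3 -c "
from h import *
go(.4834,-.1162,.037,-.044)"
```

```text
11.87 pos [ 0.4836 -0.1159  0.1104] F [ 0.4  0.8 -0.8] w 1.001 -> shift [-0.0005 -0.0001  0.0734] turn [-0.0012 -0.0014  0.0011]
```

>>> jog_arm --motion '[[[0,0,0.03,0,0,0,-1],[0,0,0.055,0,0,0,-0.8],[0,0,0.068,0,0,0,-0.6],[0,0,0.073,0,0,0,-0.4],[0,0,0.073,0,0,0,1],[0,0,0.073,0,0,0,1],[0,0,0.073,0,0,0,1],[0,0,0.073,0,0,0,1],[0,0,0.073,0,0,0,1]]]' --force 25

```text
clock: 12.62
position: [0.4836, -0.1178, 0.0387]
ee_rot: [2.27, 2.17, 0.0]
force: [-3.3, 1.2, 6.3]
width: 0.523
gripper_force: 25.0
```

>>> jog_arm --motion '[[[0,0,0,0,0,0,1],[0,0,0,0,0,0,1]]]'

```text
clock: 12.78
position: [0.4836, -0.1178, 0.0387]
ee_rot: [2.27, 2.17, 0.0]
force: [-2.2, 1.4, 6.4]
width: 0.522
gripper_force: 25.0
```

>>> jog_arm --motion '[[[0,0,-0.01,0,0,0,1],[0,0,-0.025,0,0,0,1],[0,0,-0.05,0,0,0,1],[0,0,-0.08,0,0,0,1],[0,0,-0.103,0,0,0,1],[0,0,-0.103,0,0,0,1]]]'

```text
clock: 13.28
position: [0.4864, -0.1179, 0.1461]
ee_rot: [2.266, 2.166, 0.007]
force: [0.5, -0.4, -0.7]
width: 0.524
gripper_force: 25.0
```

```bash
python3 -c "
from h import *
c=cam('wrist');get_image('wrist')
o=observe()
for t in silhouettes('spacer_a','wrist')[:2]:
  p=o['position']; print(t['p'],t['pixel'],fit('wrist',t['mask'],[box(.048,.01,p[2]-.034,p[2]+.026)],p[:2],c,-.044),p)
j=np.array([.4902,.1674,-.1125])
p=place(np.array([[0,-.0115,0]]),j)[0]; print(p);go(p[0],p[1],.14,j[2])"
```

```text
0.79 [317.9, 296.0] (array([ 0.4880072 , -0.10968629]), np.float64(0.7433509812465916)) [ 0.48542673 -0.11810116  0.14400842]
[0.48890898 0.1559727  0.        ]
13.38 pos [ 0.4843 -0.1181  0.1423] F [-0.3  0.3 -0.8] w 0.519 -> shift [ 0.274  -0.0079  0.0021] turn [0.0031 0.0008 0.0669]
```

```bash
python3 -c "
from h import *
def chk(c,m,w,p,yaw,bot):
    cols=np.arange(300,341); print('obs top row',np.median([np.flatnonzero(m[:,k])[0] for k in cols]), 'cols at 285', np.flatnonzero(m[285])[[0,-1]])
    for d in(0,.001,.002): print(d,proj('wrist',place(np.array([[0,d+.005,p[2]-bot],[-w/2,d+.005,p[2]-bot],[w/2,d+.005,p[2]-bot]]),[p[0],p[1],yaw]),c).round(1).tolist())
s=pickle.load(open('s4.pkl','rb')); chk(pickle.load(open('c4.pkl','rb')),s['spacer_a'][0]['mask'],.036,[.4871,.1210,.1366],-.1125,.0317)
c=cam('wrist');p=observe()['position'];get_image('wrist');print(p); chk(c,silhouettes('spacer_a','wrist')[0]['mask'],.048,p,-.044,.0337)
"
```

```text
obs top row 273.0 cols at 285 [284 355]
0 [[319.5, 276.9], [286.4, 276.7], [352.5, 277.0]]
0.001 [[319.5, 275.2], [286.4, 275.0], [352.6, 275.2]]
0.002 [[319.5, 273.5], [286.4, 273.3], [352.7, 273.5]]
[ 0.48427998 -0.11811498  0.14233886]
obs top row 269.0 cols at 285 [270 368]
0 [[317.3, 269.9], [273.5, 269.9], [361.1, 269.7]]
0.001 [[317.3, 268.2], [273.4, 268.2], [361.2, 268.0]]
0.002 [[317.3, 266.5], [273.3, 266.5], [361.2, 266.3]]
```

>>> jog_arm --motion '[[[0.03,0,0,0,0,0.01,1],[0.065,-0.001,0,0,0,0.02,1],[0.1,-0.002,0,0,0,0.035,1],[0.14,-0.003,0,0,0,0.05,1],[0.18,-0.005,0,0,0,0.067,1],[0.22,-0.006,0,0,0,0.067,1],[0.255,-0.007,0,0,0,0.067,1],[0.273,-0.008,0.01,0,0,0.067,1],[0.273,-0.008,0.02,0,0,0.067,1],[0.273,-0.008,0.02,0,0,0.067,1]]]'

```text
clock: 14.32
position: [0.4859, 0.1557, 0.1181]
ee_rot: [-2.338, -2.096, 0.007]
force: [0.5, -1.6, -1.0]
width: 0.519
gripper_force: 25.0
```

>>> jog_arm --motion '[[[0,0,0,0,0,0,1],[0,0,0,0,0,0,1]]]'

```text
clock: 14.48
position: [0.4877, 0.1537, 0.1203]
ee_rot: [-2.344, -2.091, 0.003]
force: [-0.4, -0.6, -1.0]
width: 0.523
gripper_force: 25.0
```

```bash
python3 -c "
from h import *
go(.4889,.1555,.0437,-.1125)
c=cam('wrist');im=get_image('wrist');p=observe()['position']
s=silhouettes('spacer_a','wrist');print([(t['p'],t['pixel'],t['mask'].sum()) for t in s])
im=im.copy()
B=np.vstack([box(.048,.01,p[2]-.0337,p[2]-.0337)[::2]]);pts=proj('wrist',place(B,[p[0],p[1],-.1125]),c)
print(pts.round(0).tolist()); save(cv2.resize(im[170:370,200:440],(720,600),interpolation=cv2.INTER_CUBIC),'wrist6.png')"
```

```text
14.48 pos [0.4877 0.1537 0.1203] F [-0.4 -0.6 -1. ] w 0.523 -> shift [0.002  0.0011 0.0766] turn [-0.0011  0.0012 -0.0013]
[(0.89, [318.9, 234.8], np.int64(1721)), (0.73, [317.0, 299.9], np.int64(5616))]
[[275.0, 287.0], [274.0, 270.0], [361.0, 287.0], [362.0, 270.0]]
```

View pics/wrist6.png

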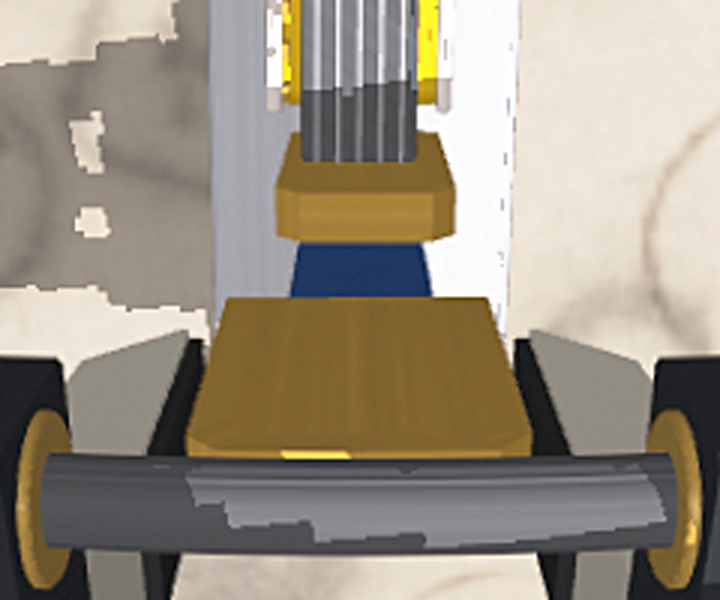

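The crop shows the narrow spacer upright and the wide one held squarely just behind it, over the blue block's gap side. Its bottom edge is at about row 269, where predicted. I'll descend.

>>> jog_arm --motion '[[[0.0015,0.001,0.01,0,0,0,1],[0.0015,0.001,0.025,0,0,0,1],[0.0015,0.001,0.037,0,0,0,1],[0.0015,0.001,0.045,0,0,0,1],[0.0015,0.001,0.052,0,0,0,1]]]'

```text
clock: 15.0
position: [0.4888, 0.1562, 0.0677]
ee_rot: [-2.343, -2.093, 0.001]
force: [-0.1, -0.1, -0.7]
width: 0.519
gripper_force: 25.0
```

>>> jog_arm --motion '[[[0,0,0.01,0,0,0,1],[0,0,0.017,0,0,0,1],[0,0,0.021,0,0,0,1],[0,0,0.023,0,0,0,1],[0,0,0.023,0,0,0,1]]]'

```text
clock: 15.42
position: [0.4889, 0.1567, 0.0454]
ee_rot: [-2.342, -2.094, 0.001]
force: [0.0, 1.0, -0.8]
width: 0.519
gripper_force: 25.0
```

>>> jog_arm --motion '[[[0,0,0.001,0,0,0,1],[0.002,0,0.001,0,0,0,1],[0.004,0,0.001,0,0,0,1],[0.006,0,0.001,0,0,0,1],[0.007,0,0.001,0,0,0,1],[0.008,0,0.001,0,0,0,1]]]'

```text
clock: 15.92
position: [0.49, 0.1648, 0.0449]
ee_rot: [2.342, 2.094, 0.0]
force: [0.0, -1.5, 0.0]
width: 0.521
gripper_force: 25.0
```

>>> jog_arm --motion '[[[0.0005,0,0,0,0,0,1],[0.001,0,0,0,0,0,1],[0.0015,0,0,0,0,0,1],[0.002,0,0,0,0,0,1]]]'

```text
clock: 16.25
position: [0.4902, 0.1658, 0.0447]
ee_rot: [2.343, 2.092, -0.001]
force: [0.5, -3.5, 0.9]
width: 0.517
gripper_force: 25.0
```

>>> jog_arm --motion '[[[0.0005,0,0,0,0,0,1],[0.001,0,0,0,0,0,1],[0.0015,0,0,0,0,0,1],[0.002,0,0,0,0,0,1]]]'

```text
clock: 16.58
position: [0.4902, 0.1661, 0.0446]
ee_rot: [2.343, 2.09, -0.005]
force: [-1.0, -10.8, 7.7]
width: 0.521
gripper_force: 25.0
```

>>> jog_arm --motion '[[[-0.002,0,0,0,0,0,1],[-0.003,0,0,0,0,0,1],[-0.003,0,0.001,0,0,0,1],[-0.003,0,0.001,0,0,0,1]]]'

```text
clock: 16.92
position: [0.4901, 0.166, 0.0438]
ee_rot: [-2.342, -2.094, -0.001]
force: [-0.4, -1.8, -0.1]
width: 0.518
gripper_force: 25.0
```

>>> jog_arm --motion '[[[0,0,0.0005,0,0,0,1],[0,0,0.001,0,0,0,1],[0,0,0.001,0,0,0,1]]]'

```text
clock: 17.17
position: [0.4901, 0.166, 0.0437]
ee_rot: [2.342, 2.094, 0.001]
force: [-3.6, -2.8, 15.5]
width: 0.518
gripper_force: 25.0
```

On the floor. Release and go for the wedge.

>>> jog_arm --motion '[[[0,0,-0.001,0,0,0,1],[0,0,-0.001,0,0,0,-0.5],[0,0,-0.001,0,0,0,-0.5],[0,0,-0.001,0,0,0,-0.5],[0,0,-0.001,0,0,0,-0.5],[0,0,-0.001,0,0,0,-0.5]]]'

```text
clock: 17.67
position: [0.49, 0.1657, 0.0436]
ee_rot: [-2.342, -2.093, 0.0]
force: [-0.6, -0.7, -0.1]
width: 0.744
gripper_force: 0.0
```

>>> jog_arm --motion '[[[0,0,-0.01,0,0,0,-0.5],[0,0,-0.03,0,0,0,-0.5],[0,0,-0.06,0,0,0,-0.6],[-0.02,0,-0.09,0,0,0,-0.8],[-0.05,0,-0.11,0,0,0,-1],[-0.08,0,-0.11,0,0,0,-1],[-0.08,0,-0.11,0,0,0,-1],[-0.08,0,-0.11,0,0,0,-1]]]'

```text
clock: 18.33
position: [0.4812, 0.0842, 0.1546]
ee_rot: [2.345, 2.088, 0.0]
force: [-0.4, 0.6, 0.6]
width: 0.997
gripper_force: 0.0
```

```bash
python3 -c "
from h import *
c=cam('wrist');im=get_image('wrist');save(im,'wrist7.png')
j=np.array([.4902,.1674,-.1125]); iv=lambda p:(place(np.c_[np.array([p-j[:2]]),0],[0,0,-j[2]])[0,:2]).round(4)
for q in('spacer_a','transformer','end_block'):
  for t in silhouettes(q,'wrist')[:2]:
    B=dict(spacer_a=[box(.048,.01,.01,.07)],transformer=[box(.036,.05,.01,.072)],end_block=[box(.032,.024,.01,.07)])[q]
    v,i=fit('wrist',t['mask'],B,(.4904,dict(spacer_a=.166,transformer=.206,end_block=.136)[q]),c,-.1125); print(q,t['p'],t['pixel'],v.round(4),iv(v),i)
go(.4867,-.0326,.15,-.044)"
```

```text
spacer_a 0.96 [316.7, 127.8] [0.4907 0.1661] [ 0.0006 -0.0012] 0.9303245731787412
spacer_a 0.73 [316.3, 112.1] [0.496 0.176] [0.0048 0.0092] 0.6153522584501625
transformer 0.7 [317.4, 67.8] [0.4947 0.2058] [0.0001 0.0386] 0.7678875181063296
end_block 0.88 [317.9, 173.4] [0.4872 0.1359] [ 0.0006 -0.0316] 0.9399590941887114
end_block 0.19 [316.0, 110.5] [0.4904 0.136 ] [ 0.0037 -0.0312] 0.0
18.53 pos [0.4809 0.0874 0.1537] F [-0.1  0.5 -0.9] w 1.0 -> shift [-0.1186  0.019   0.0036] turn [-0.0003 -0.0006 -0.0663]
```

View pics/wrist7.png

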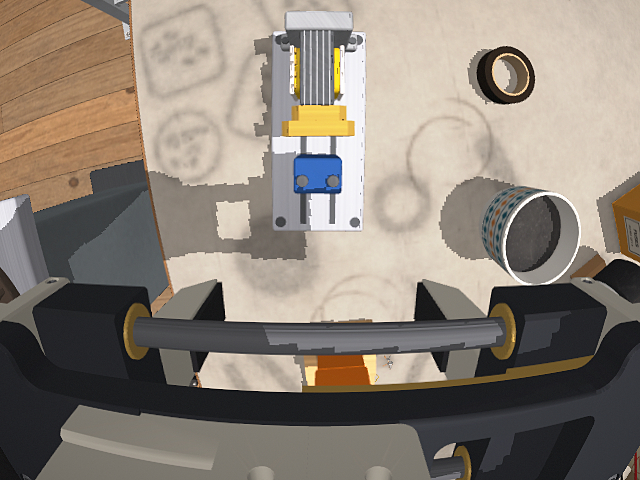

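Both plates stand flush against the transformer at (317,110) and (317,128), and about 14 mm is left before the blue block. Now I'll pick up the wedge.

>>> jog_arm --motion '[[[-0.03,0.005,0,0,0,-0.02,-1],[-0.065,0.01,0,0,0,-0.04,-1],[-0.1,0.016,0.005,0,0,-0.066,-1],[-0.1185,0.0195,0.02,0,0,-0.066,-1],[-0.1185,0.0195,0.034,0,0,-0.066,-1],[-0.1185,0.0195,0.034,0,0,-0.066,-1],[-0.1185,0.0195,0.034,0,0,-0.066,-1]]]'

```text
clock: 19.12
position: [0.4867, -0.0325, 0.1193]
ee_rot: [-2.269, -2.17, 0.001]
force: [-0.8, 0.7, 0.3]
width: 1.004
gripper_force: 0.0
```

```bash
python3 -c "
from h import *
go(.487,-.0326,.06,-.044)
c=cam('wrist');get_image('wrist')
for t in silhouettes('wedge','wrist')[:1]: print(t['p'],t['pixel'],t['mask'].sum(),fit('wrist',t['mask'],[box(.044,.018,.054,.092)],(.487,-.0326),c,-.044))"
```

```text
19.12 pos [ 0.4867 -0.0325  0.1193] F [-0.8  0.7  0.3] w 1.004 -> shift [-0.0001  0.0004  0.0593] turn [-0.0019 -0.0009 -0.0004]
0.62 [320.2, 269.0] 4313 (array([ 0.48693566, -0.03139036]), np.float64(0.8938155132594807))
```

>>> jog_arm --motion '[[[0.0005,0,0.025,0,0,0,-1],[0.0005,0,0.045,0,0,0,-0.8],[0.0005,0,0.055,0,0,0,-0.6],[0.0005,0,0.059,0,0,0,-0.3],[0.0005,0,0.059,0,0,0,1],[0.0005,0,0.059,0,0,0,1],[0.0005,0,0.059,0,0,0,1],[0.0005,0,0.059,0,0,0,1],[0.0005,0,0.059,0,0,0,1],[0.0005,0,0.059,0,0,0,1]]]' --force 50

```text
clock: 20.05
position: [0.4877, -0.0334, 0.0613]
ee_rot: [2.272, 2.169, 0.001]
force: [-0.3, 0.7, 3.3]
width: 0.475
gripper_force: 49.8
```

>>> jog_arm --motion '[[[0,0,0,0,0,0,1],[0,0,0,0,0,0,1]]]'

```text
clock: 20.22
position: [0.4877, -0.0334, 0.0612]
ee_rot: [2.272, 2.169, 0.001]
force: [-1.3, -0.3, 6.7]
width: 0.477
gripper_force: 49.9
```

>>> jog_arm --motion '[[[0,0,-0.01,0,0,0,1],[0,0,-0.025,0,0,0,1],[0,0,-0.05,0,0,0,1],[0,0,-0.08,0,0,0,1],[0,0,-0.1,0,0,0,1],[0,0,-0.1,0,0,0,1],[0,0,-0.1,0,0,0,1]]]'

```text
clock: 20.8
position: [0.4877, -0.0335, 0.162]
ee_rot: [2.271, 2.168, 0.002]
force: [-0.1, -0.7, -0.4]
width: 0.478
gripper_force: 49.8
```

```bash
python3 -c "
from h import *
p=place(np.array([[.0003,-.0134,0]]),[.4902,.1674,-.1125])[0];print(p)
go(p[0],p[1],.15,-.1125)"
```

```text
[0.48899378 0.15405103 0.        ]
20.8 pos [ 0.4877 -0.0335  0.162 ] F [-0.1 -0.7 -0.4] w 0.478 -> shift [ 0.1874 -0.0075  0.0119] turn [0.0023 0.0003 0.0661]
```

>>> jog_arm --motion '[[[0.03,-0.001,0,0,0,0.015,1],[0.065,-0.002,0,0,0,0.03,1],[0.1,-0.004,0,0,0,0.045,1],[0.14,-0.006,0,0,0,0.066,1],[0.17,-0.007,0,0,0,0.066,1],[0.187,-0.0075,0.005,0,0,0.066,1],[0.187,-0.0075,0.012,0,0,0.066,1],[0.187,-0.0075,0.012,0,0,0.066,1],[0.187,-0.0075,0.012,0,0,0.066,1],[0.187,-0.0075,0.012,0,0,0.066,1]]]'

```text
clock: 21.63
position: [0.4881, 0.1521, 0.1482]
ee_rot: [-2.344, -2.091, 0.003]
force: [0.2, 0.5, -1.1]
width: 0.477
gripper_force: 49.8
```

```bash
python3 -c "
from h import *
go(.489,.154,.125,-.1125)
c=cam('wrist');p=observe()['position'];im=get_image('wrist')
tip=p[2]-.0552
P=place(np.array([[-.02,.0015,tip],[.02,.0015,tip]]),[p[0],p[1],-.1125]);print('tip pred px',proj('wrist',P,c).round(1).tolist())
t=silhouettes('wedge','wrist')
if t:
  m=t[0]['mask'];print(t[0]['p'],t[0]['pixel'],m.sum(),'top rows',[int(np.flatnonzero(m[:,k])[0]) for k in range(290,350,8) if m[:,k].any()])
save(cv2.resize(im[170:370,200:440],(720,600),interpolation=cv2.INTER_CUBIC),'wrist8.png')"
```

```text
21.63 pos [0.4881 0.1521 0.1482] F [ 0.2  0.5 -1.1] w 0.477 -> shift [0.002  0.0007 0.0232] turn [-0.0012  0.0013 -0.0014]
tip pred px [[284.8, 263.1], [351.0, 263.1]]
0.64 [322.5, 296.6] 5585 top rows [262, 262, 262, 262, 262, 262, 263, 262]
```

View pics/wrist8.png

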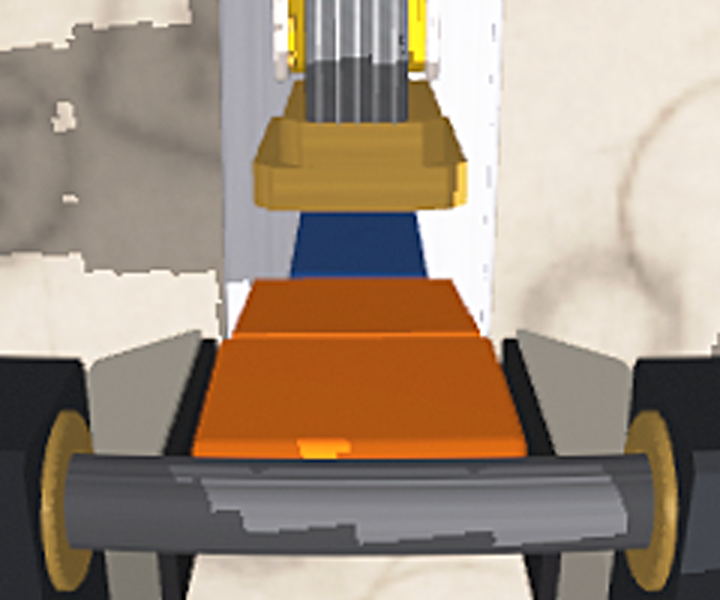

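The wedge is held squarely, its tip matches the prediction within 1 px, and both spacers are upright. I'll lower it into the gap.

>>> jog_arm --motion '[[[0.0015,0.0005,0.01,0,0,0,1],[0.0015,0.0005,0.02,0,0,0,1],[0.0015,0.0005,0.028,0,0,0,1],[0.0015,0.0005,0.034,0,0,0,1],[0.0015,0.0005,0.04,0,0,0,1],[0.0015,0.0005,0.043,0,0,0,1]]]'

```text
clock: 22.23
position: [0.4885, 0.1551, 0.1045]
ee_rot: [-2.342, -2.093, 0.002]
force: [-0.5, -0.4, -0.8]
width: 0.477
gripper_force: 49.8
```

>>> jog_arm --motion '[[[0,0,0.002,0,0,0,1],[0,0,0.004,0,0,0,1],[0,0,0.006,0,0,0,1],[0,0,0.008,0,0,0,1],[0,0,0.01,0,0,0,1],[0,0,0.01,0,0,0,1]]]'

```text
clock: 22.73
position: [0.4889, 0.1551, 0.0955]
ee_rot: [2.342, 2.093, -0.0]
force: [0.2, 0.3, -0.6]
width: 0.477
gripper_force: 49.8
```

>>> jog_arm --motion '[[[0,0,0.0015,0,0,0,1],[0,0,0.003,0,0,0,1],[0,0,0.0045,0,0,0,1],[0,0,0.006,0,0,0,1],[0,0,0.006,0,0,0,1]]]'

```text
clock: 23.15
position: [0.4889, 0.1546, 0.0894]
ee_rot: [2.343, 2.093, -0.001]
force: [-0.2, -3.7, -1.7]
width: 0.478
gripper_force: 49.8
```

>>> jog_arm --motion '[[[0,0,0.0005,0,0,0,1],[0,0,0.001,0,0,0,1],[0,0,0.001,0,0,0,1]]]'

```text
clock: 23.4
position: [0.4889, 0.1546, 0.0886]
ee_rot: [2.342, 2.093, -0.001]
force: [-0.3, -6.1, 1.7]
width: 0.478
gripper_force: 49.8
```

>>> jog_arm --motion '[[[-0.0005,0,0.0005,0,0,0,1],[-0.0005,0,0.001,0,0,0,1],[-0.0005,0,0.0015,0,0,0,1],[-0.0005,0,0.0015,0,0,0,1]]]'

```text
clock: 23.73
position: [0.489, 0.1545, 0.0872]
ee_rot: [2.342, 2.093, -0.0]
force: [-0.9, -5.4, 3.2]
width: 0.475
gripper_force: 49.8
```

>>> jog_arm --motion '[[[-0.0005,0,0.0005,0,0,0,1],[-0.0005,0,0.001,0,0,0,1],[-0.0005,0,0.0015,0,0,0,1],[-0.0005,0,0.002,0,0,0,1],[-0.0005,0,0.002,0,0,0,1]]]'

```text
clock: 24.15
position: [0.4893, 0.1544, 0.0862]
ee_rot: [2.342, 2.093, 0.001]
force: [-3.7, -5.7, 14.5]
width: 0.475
gripper_force: 49.9
```

>>> jog_arm --motion '[[[0,0,0.0005,0,0,0,1],[0,0,0.001,0,0,0,1],[0,0,0.0012,0,0,0,1],[0,0,0.0012,0,0,0,1],[0,0,0.0012,0,0,0,1]]]'

```text
clock: 24.57
position: [0.4894, 0.1544, 0.0857]
ee_rot: [2.341, 2.092, 0.002]
force: [-5.2, -7.0, 23.2]
width: 0.479
gripper_force: 50.0
```

>>> jog_arm --motion '[[[-0.0005,0,0.0003,0,0,0,1],[-0.0008,0,0.0006,0,0,0,1],[-0.0008,0,0.0008,0,0,0,1],[-0.0008,0,0.0008,0,0,0,1],[-0.0008,0,0.0008,0,0,0,1],[-0.0008,0,0.0008,0,0,0,1]]]'

```text
clock: 25.07
position: [0.4895, 0.1544, 0.0855]
ee_rot: [2.341, 2.093, 0.003]
force: [-7.7, -5.3, 30.9]
width: 0.478
gripper_force: 50.0
```

>>> jog_arm --motion '[[[0,0,0,0,0,0,1],[0,0,0,0,0,0,1],[0,0,0,0,0,0,1],[0,0,0,0,0,0,1]]]'

```text
clock: 25.4
position: [0.4895, 0.1544, 0.0855]
ee_rot: [2.341, 2.093, 0.004]
force: [-7.1, -5.5, 29.6]
width: 0.476
gripper_force: 50.0
```

```bash
python3 -c "
from h import *
o=observe();print(o['position'],o['force'],o['ft_torque'])
im=get_image('wrist');s=get_image('side')
a=cv2.resize(im[120:320,200:440],(400,333));b=cv2.resize(s[270:390,240:380],(390,333),interpolation=cv2.INTER_CUBIC)
save(np.hstack([a,b]),'fin.png')"
```

```text
[0.4895074  0.15438979 0.0854974 ] [-7.0501674  -5.4915685  29.58340829] [-1.46217304  1.77146785 -0.05031448]
```

View pics/fin.png

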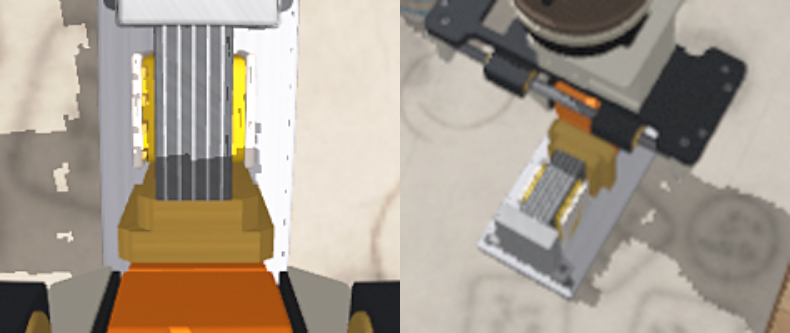

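The final view shows the stack closed up: transformer, both upright spacers, and the wedge seated in front of the block. The push is steady at about 30 N with the wedge tip at z ≈ 30 mm, well clear of the floor. I'll hand in.

```bash
python3 -c "
from cell import *
print(sign_off())"
```

```text
the job is handed in; nothing more can be done
None
```

I handed the job in with both spacers standing in the gap against the transformer and the wedge pressed in at about 30 N, still held by the fingers; the sign-off returned no verdict.

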